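Seat the divider strip in the stock tray

TASK

Pick up the toothed divider strip standing on the parts counter and fit it into the slotted rail in the steel stock tray, every tooth in its own slot: feel for the slots gently, then press it down until it is fully home under both snap clips, and let go. Do not force the teeth down onto the rail, and leave the cartons and the tin alone.

Things in the scene. Friction and masses are not known exactly. Their poses are not given: they have to be found in the camera images.
- comb_mid (a point): Centre of the white plastic divider strip (60 to 125 g), upright on its teeth on the counter, 14 mm thick, 64 mm high; 32 mm above the tooth tips. x across the thickness (the way to grip), y along it, z up; same either way round. Six plain teeth 6 mm wide, 26 mm tall, centred at y = -60, -36, -12, 12, 36, 60 mm; above them a spine 8 mm tall, 140 mm long, its top 2 mm jutting out as lips to 150 mm.
- comb_tab (a point): Centre of the strip's grip tab, which stands on the middle of its spine: 50 mm along y, 30 mm tall, 14 mm thick; 17 mm above the strip's centre.
- tray: Steel stock tray fixed to the counter, 200 mm in x, 220 mm in y, walls 32 mm high, floor 4 mm thick; origin under its centre. y runs along its slotted rail, which lies 65 mm to the -x side of the centre; lanes with cartons on the +x side.
- rail_top (a point): Nominal middle of the rail's top, 42 mm above the counter, tray axes. The grey rail, 30 mm wide, has six slots 24 mm apart (y = -60 .. 60 mm from its own middle), each 18 mm in x, 8 mm in y, 28 mm deep, sharp-edged. It is clamped up to 10 mm off this point either way along y: not told, differs each time; exact in x. It lies on rubber: sinks 4 mm per 10 N, 8 mm at most. Teeth resting on it: strip's centre 32 mm above this point.
- clip_line (a point): Same spot, at the height of the clips' lower edges, 9 mm above the rail's top. At each rail end a sprung steel clip from 9 to 24 mm above the rail, leans in 3 mm over the spine. The lips push both aside going down (10 to 18 N in all, the rail sinking) and they snap over it just above the rail, so press on past its level until the force drops by some 4 N. Let go, the rail rises again: home = strip's centre 6 mm above rail_top.
- carton_a_mid (a point): Small carton 85 x 30 x 24 mm lying in a lane of the tray, on the +x side of the rail; its centre. To be left alone.
- carton_b_mid (a point): A like carton in another lane; its centre. To be left alone.
- tin_mid (a point): Plain steel tin, diameter 60 mm, 50 mm tall, standing on the counter about 100 mm to the strip's +x side; its centre. To be left alone.
Not all that is in view belongs to the job. Of the things that look like the part that bears comb_mid, the smallest one is meant.

How it is judged (in metres and radians):
On the way, in this order (a step that is already met when the one before it is completed fails the run):
1. the strip is lifted off the counter, its teeth more than 35 mm up (height (world z) of comb_mid above 0.067 m), for 0.1 s.
2. all teeth have entered their slots by more than 5 mm, the strip upright and lined up (x of comb_mid in the frame of rail_top between -0.005 and 0.005 m and y of comb_mid in the frame of rail_top between -0.012 and 0.012 m and angle between the y axis of comb_mid and the y axis of rail_top, either way round below 0.06 rad and angle between comb_mid's own z axis and vertical below 0.06 rad and z of comb_mid in the frame of rail_top below 0.027 m), for 0.05 s.
At the end, for the whole second after the job is handed in: The strip stands at rest and released in the rail, its spine down on the rail to within about 1 mm (under both clips), all teeth in their own slots: within 5 mm across and 12 mm along of the rail's nominal middle, and within 0.06 rad of it in turn and tilt (x of comb_mid in the frame of rail_top between -0.005 and 0.005 m and y of comb_mid in the frame of rail_top between -0.012 and 0.012 m and angle between the y axis of comb_mid and the y axis of rail_top, either way round below 0.06 rad and angle between comb_mid's own z axis and vertical below 0.06 rad and z of comb_mid in the frame of rail_top between 0.003 and 0.0072 m and linear speed of comb below 0.01 m/s and contact force between comb and the fingers below 0.1 N); the robot touches nothing.
It fails at once if the strip is forced against the tray, its rail or clips with more than 60 N (contact force between comb and tray above 60 N).
It fails at once if the first carton is moved by more than 20 mm (distance of carton_a_mid from where it was at the start of the episode above 0.02 m).
It fails at once if the second carton is moved by more than 20 mm (distance of carton_b_mid from where it was at the start of the episode above 0.02 m).
It fails at once if the tin is moved by more than 20 mm (distance of tin_mid from where it was at the start of the episode above 0.02 m).
It also fails if it takes over 70 s, if anything falls off the work surface, if the arm or the gripper's body presses on something with over 40 N, if the wrist force passes 120 N, or if a joint passes its speed limit or range.

ROBOT

A 6-joint arm with a two-finger parallel gripper is mounted at the origin on the work surface. World frame = base frame: x ahead of the robot, y to its left, z up, the work surface at z = 0. Lengths are in mm, angles in rad, forces in N, time in s.
With the tool pointing down it reaches from about 350 to 775 mm from the base axis. Payload 7.3 kg.
Tool frame: the origin (TCP) lies between the finger pads; the fingertips stand 22 mm ahead of it and the grasp point (between the pads) lies 3 mm ahead of it; z points along the fingers, x is the direction in which the jaws open and shut, and the axes are right-handed (so a half turn about z gives the same grasp; the last joint's range is limited). The gripper opens to 92 mm and grips with 3 to 60 N. Pads are 19 mm wide; open, the fingers measure 130 mm over their backs; the gripper's body (75 mm by 190 mm) begins 47 mm behind the grasp point.
Start: joints at [-1.352, 0.342, 1.524, -0, 1.275, -0.146], TCP at [187.323, -490.462, 248.741] pointing down, gripper open.
Joint ranges: [-2.53, 2.53], [-0.77, 2.02], [0.04, 2.7], [-1, 4.14], [0.28, 2.66], [-3.11, 3.11]. Speed limits (rad/s): [2.57, 2.57, 3.14, 3.14, 3.14, 3.14].

INTERFACE

Orientations are given as [roll, pitch, yaw] about the fixed x, y, z axes, in that order (R = Rz(yaw) Ry(pitch) Rx(roll)).
In Python, from plant import * gives the robot as it stands. The module is installed in compiled form; this text tells all that it offers.
- The arm moves only by the shell command python3 -m handwheel 'ROWS' [OPENING]. ROWS is a JSON object of lists of equal length, an entry for each row: "translation": the shift along the world's x, y, z in units of 15 cm (1.0 is 15 cm), a list of three; "twist": the turn about the world's z in units of 90 degrees (1.0 is 90 degrees). In form: {"translation": [[tx, ty, tz], ...], "twist": [twist, ...]}. A call has exactly 8 rows; each row shifts and turns the pose as measured when the row begins; what a row does not reach is not made up. A row lasts 1/8 s, in which the tool goes at most 62.5 mm and 10.7 degrees, less where a joint would pass 70% of its speed; a pose out of reach is approached as far as the arm can. A call with a number of a shift or a turn outside -1 to 1 is refused whole. A call with a gripper value outside its range is refused whole. OPENING is the closure in counts, from 0 (fully open) to 255 (shut), set as the call begins (- or left out, the last holds). The fingers move at their own pace and stop on an object; the grip force is fixed at half the most. Time passes only in rows, so rows that do not move let the fingers close, or fill a call up. It gives the time, the measured TCP pose, the force and the opening at its end, in the units of the state.
- get_obs(): the state, without advancing time (a new reading comes with each control period).
- capture(name): name is "scene" or "side" or "wrist"; returns a dict with "img" (384x512x3 uint8, red, green, blue), "vertical_fov" (degrees; the focal length in pixels is half the picture's height over the tangent of half this angle, whatever the lens; pixels are square), "cx", "cy" (the principal point, pixels), "world_from_camera" (4x4, takes a point from camera to world coordinates). Camera axes: x right, y up, looking along -z (the intrinsics and any distortion apply to the point x, -y, -z); pixel columns grow to the right and rows downward; lengths in mm; the calibration is good to about 2 mm. A picture is of the moment at which its call begins. There is no depth.
- close_job(): hands the job in, once; it reports no verdict.
Trained networks look in the newest picture that a camera, given by its name, has taken for a name from the list of things; names that differ only in an ending like _2 or _b are one class to them, and where a whole thing is asked for, a point or a joint stands for the part that bears it (a point fixed in the world has none). Each returns a list of dicts, best first, with "score" (0 to 1); they miss things now and then, are a little off and sometimes report something else, mostly with a low value. They report only what shows in the picture. A call takes as long as a camera call. They do not tell look-alikes from the thing itself.
- search_frame(camera, label): "position" ([x, y, z] in mm, in the coordinates of the camera as it stood for that picture, good to about 4 mm: the middle of the surface that is visible of it).
- spot_point(camera, label): "position" ([x, y, z] in mm, in the coordinates of the camera as it stood for that picture, good to about 4 mm: a listed point, or the origin of a listed thing).
The state is a dict: "time": time; "joint_positions": joint angles; "dq": joint speeds; "tau": joint torques, N m; "tool_pos": TCP position; "tcp_rot": TCP orientation; "contact_force": force on the tool from outside, world axes, zero at the start; "moment": the same for the moment, N m; "grip_width": finger opening in mm.
Only numpy, scipy, OpenCV 4.12 (cv2) and the standard library are available. Lean on these libraries where they do the work, as an engineer would, in place of code of your own. Each camera call takes 0.05 s, during which the arm holds its last target.

## Working session

There is one attempt and no reset: what is moved stays moved. The work goes in short steps, Python scripts to look and compute and a shell command to move; the robot and the scene stay as the last step left them, time stands still between calls to the robot, and variables do not carry over. Pictures are saved under pics/ and viewed, and the job is handed in when it is done.

```bash
mkdir -p pics && cat > h.py <<'E'
from plant import *
import numpy as np, cv2
def snap(n,f):
    c=capture(n); cv2.imwrite('pics/'+f,c['img'][:,:,::-1]); return c
def W(c,p):
    return (np.array(c['world_from_camera'])@np.append(p,1))[:3]
def proj(c,p):
    M=np.linalg.inv(np.array(c['world_from_camera'])); q=M@np.append(p,1)
    f=c['img'].shape[0]/2/np.tan(np.radians(c['vertical_fov'])/2)
    return c['cx']+f*q[0]/-q[2], c['cy']+f*q[1]/q[2]
def ray(c,u,v,z):
    f=c['img'].shape[0]/2/np.tan(np.radians(c['vertical_fov'])/2)
    M=np.array(c['world_from_camera']); d=M[:3,:3]@np.array([(u-c['cx'])/f,-(v-c['cy'])/f,-1]); o=M[:3,3]
    return o+d*(z-o[2])/d[2]
E
python3 - <<'E'
from h import *
np.set_printoptions(precision=1,suppress=True)
for n in ['scene','side','wrist']:
    c=snap(n,n+'0.png'); print(n,{k:c[k] for k in c if k not in('img',)})
    for l in ['comb_mid','comb_tab','tray','rail_top','clip_line','carton_a_mid','tin_mid']:
        for r in spot_point(n,l): print(' ',l,round(r['score'],2),W(c,r['position']),np.array(proj(c,W(c,r['position']))))
print(get_obs())
E
```

```text
scene {'vertical_fov': 44.97066883320023, 'cx': 253.2315385075686, 'cy': 194.81262550663592, 'world_from_camera': array([[   0.2,   -0.7,    0.7, 1176.3],
       [   1. ,    0.2,   -0.2, -114.6],
       [  -0. ,    0.7,    0.7,  652.7],
       [   0. ,    0. ,    0. ,    1. ]])}
  comb_mid 0.88 [753.7  40.2  44.9] [294.7 287.6]
  comb_mid 0.78 [386.7 250.2  42.2] [336.5 139.1]
  comb_mid 0.62 [571.2 170.7  30.6] [331.3 203.8]
  comb_tab 0.79 [751.8  42.   66.6] [296. 278.]
  comb_tab 0.78 [568.8 172.3  48.9] [332.5 195.9]
  comb_tab 0.57 [384.  245.5  65.9] [335.1 129.9]
  tray 0.79 [ 539.7 -176.5    1.2] [152.5 235. ]
  tray 0.28 [570.1 171.8  30.8] [331.6 203.3]
  rail_top 0.61 [ 478.9 -172.5   42.1] [148.8 198.2]
  clip_line 0.15 [569.8 172.   49.3] [332.6 196.1]
  carton_a_mid 0.8 [ 569.7 -139.    16.6] [172.6 237.3]
  tin_mid 0.72 [661.3 205.8  25.8] [366.6 235.4]
side {'vertical_fov': 49.85302316286169, 'cx': 255.78647900472563, 'cy': 204.3827177400336, 'world_from_camera': array([[ -0.8,   0.4,  -0.5, 136.7],
       [ -0.6,  -0.4,   0.6, 542.3],
       [ -0. ,   0.8,   0.6, 53
[... 668 characters left out ...]
 0.35 [ 477.1 -169.2   43.4] [346.  188.6]
wrist {'vertical_fov': 61.80121017336695, 'cx': 254.0120964366895, 'cy': 187.05125797737205, 'world_from_camera': array([[   0.4,    0.9,    0.2,  250.4],
       [  -0.9,    0.3,    0.1, -467.8],
       [   0. ,   -0.3,    1. ,  384.4],
       [   0. ,    0. ,    0. ,    1. ]])}
{'time': 1.2, 'joint_positions': array([-1.4,  0.3,  1.5,  0. ,  1.3, -0.1]), 'dq': array([ 0., -0., -0.,  0., -0.,  0.]), 'tau': array([  0. , -43.1, -24.4,   0.1,   0. ,  -0. ]), 'tool_pos': array([ 187.3, -490.5,  248.7]), 'tcp_rot': array([ 3.1, -0. , -1.2]), 'contact_force': array([-0.6,  0.4,  0.2]), 'moment': array([-0.1,  0. ,  0. ]), 'grip_width': 91.97476848869022}
```

View pics/scene0.png

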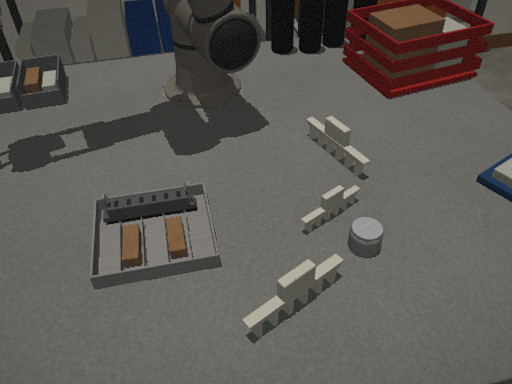

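View pics/side0.png

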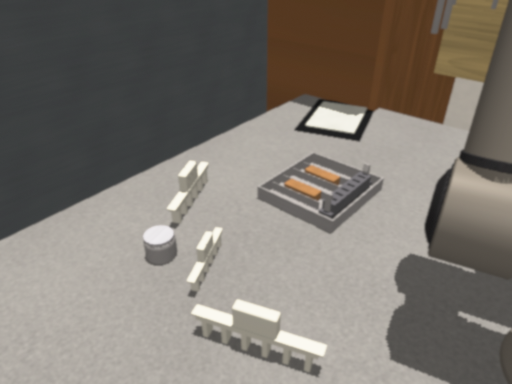

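View pics/wrist0.png

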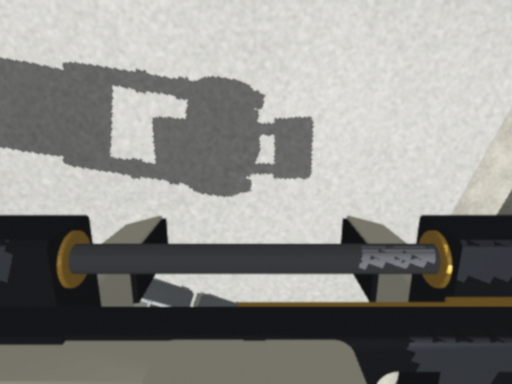

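The scene shows three look-alike strips. The smallest is at (331,204), with the tin at (366,237) on its +x side. The tray is at (155,235), with its rail on the robot side at (150,203).

```bash
python3 - <<'E'
import cv2
i=cv2.imread('pics/scene0.png'); a=cv2.resize(i[175:245,285:385],None,fx=8,fy=8,interpolation=2); cv2.imwrite('pics/c1.png',a)
b=cv2.resize(i[175:285,80:225],None,fx=5.4,fy=5.4,interpolation=2); cv2.imwrite('pics/c2.png',b)
i=cv2.imread('pics/side0.png'); a=cv2.resize(i[220:295,170:240],None,fx=8,fy=8,interpolation=2); cv2.imwrite('pics/c3.png',a)
E
```

```text
(no output)
```

View pics/c1.png

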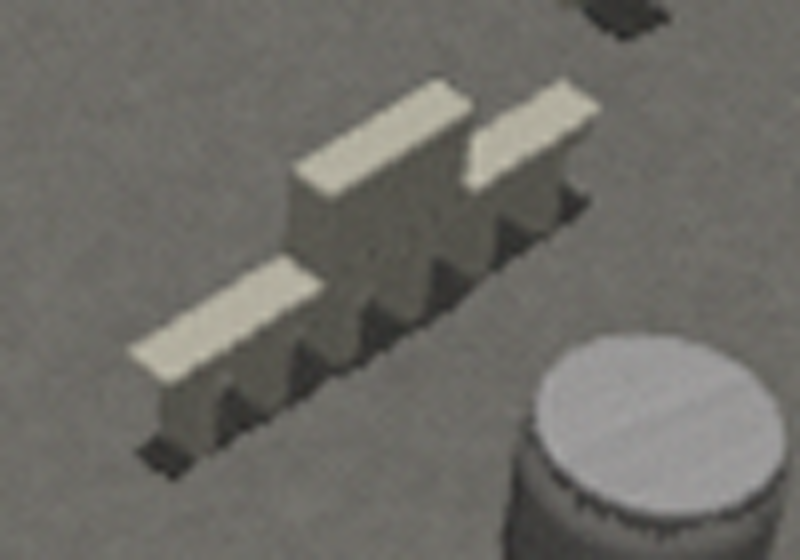

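View pics/c2.png

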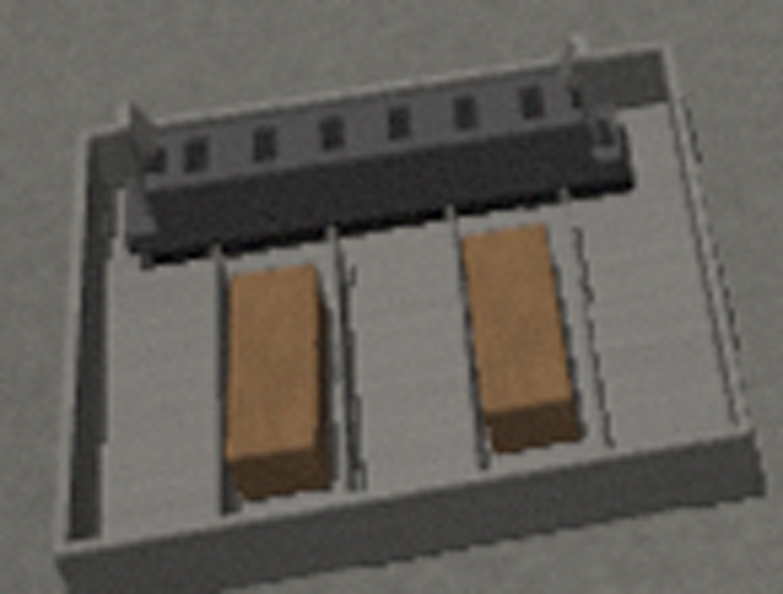

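View pics/c3.png

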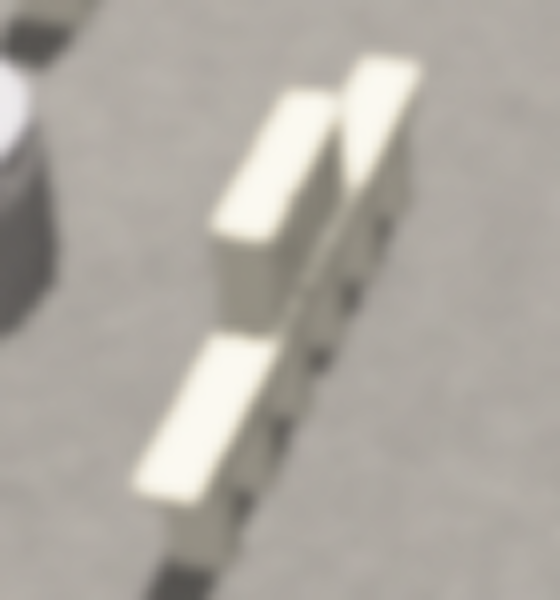

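```bash
python3 - <<'E'
from h import *
np.set_printoptions(precision=1,suppress=True)
c=capture('scene')
g=lambda x,y,s,ox,oy,z: ray(c,(x+.5)/s-.5+ox,(y+.5)/s-.5+oy,z)
L=[g(x,y,8,285,175,34)[:2] for x,y in [(130,350),(170,383),(565,80),(602,107)]]
a=(L[0]+L[1])/2;b=(L[2]+L[3])/2;d=b-a
print('comb',(a+b)/2,np.linalg.norm(d),np.degrees(np.arctan2(d[1],d[0])),np.linalg.norm(L[0]-L[1]))
T=[g(x,y,8,285,175,64)[:2] for x,y in [(293,170),(330,197),(440,78),(474,105)]]
print('tab',np.mean(T,0))
S=np.array([g(x,y,5.4,80,175,42)[:2] for x,y in [(196,154),(264,143),(332,133),(399,122),(465,112),(532,102)]])
print(S,S.mean(0),np.linalg.norm(S[-1]-S[0]),np.degrees(np.arctan2(*(S[-1]-S[0])[::-1])))
T=np.array([g(x,y,5.4,80,175,32)[:2] for x,y in [(85,132),(668,47),(752,432),(60,548)]])
print('tray',T,T.mean(0),[np.linalg.norm(T[i]-T[i-1]) for i in range(4)],[np.degrees(np.arctan2(*(v)[::-1])) for v in (T[1]-T[0],T[2]-T[3],T[0]-T[3],T[1]-T[2])])
s=capture('side')
g=lambda x,y,s_,ox,oy,z: ray(s,(x+.5)/s_-.5+ox,(y+.5)/s_-.5+oy,z)
L=[g(x,y,8,170,220,34)[:2] for x,y in [(132,488),(190,500),(363,55),(425,66)]]
a=(L[0]+L[1])/2;b=(L[2]+L[3])/2;d=b-a
print('comb',(a+b)/2,np.linalg.norm(d),np.degrees(np.arctan2(d[1],d[0])),np.linalg.norm(L[0]-L[1]))
print(get_obs()['tcp_rot'])
E
```

```text
comb [571.5 170.6] 149.34485935518293 115.66501441167519 13.805837032009999
tab [572.9 169.7]
[[ 477.  -235.7]
 [ 477.2 -211.7]
 [ 478.  -187.5]
 [ 478.1 -163.5]
 [ 478.7 -139.7]
 [ 479.4 -115.3]] [ 478.1 -175.6] 120.33391313278676 88.85005400365453
tray [[ 443.1 -277.4]
 [ 449.8  -61.6]
 [ 645.4  -64. ]
 [ 638.8 -281.7]] [ 544.3 -171.2] [np.float64(195.7237091744323), np.float64(215.91020827293838), np.float64(195.65014969406738), np.float64(217.78048536379552)] [np.float64(88.24068893269164), np.float64(88.26668283259981), np.float64(178.73981830721402), np.float64(179.28775850822564)]
comb [572.8 168. ] 151.6068935772248 -64.55200209141479 13.085972476923875
[ 3.1 -0.  -1.2]
```

```bash
python3 -m handwheel '{"translation":[[0.16,0.275,0],[0.16,0.275,0],[0.16,0.275,0],[0.16,0.275,0],[0.16,0.275,0],[0.16,0.275,0],[0.16,0.275,0],[0.16,0.275,0]],"twist":[0.066,0.066,0.066,0.066,0.066,0.066,0.066,0.066]}' 116
```

```text
time: 2.3
tool_pos: [382.5, -153.1, 249.2]
tcp_rot: [3.141, -0.005, -0.357]
contact_force: [-0.4, -0.7, -0.2]
grip_width: 50.1
```

```bash
python3 -m handwheel '{"translation":[[0.15,0.27,0],[0.15,0.27,0],[0.15,0.27,0],[0.15,0.27,0],[0.15,0.27,-0.02],[0.15,0.27,-0.02],[0.15,0.27,-0.02],[0.15,0.27,-0.02]],"twist":[0.064,0.064,0.064,0.064,0.064,0.064,0.064,0.064]}' && python3 - <<'E'
from h import *
c=snap('wrist','w1.png')
print(get_obs()['tool_pos'],get_obs()['tcp_rot'])
for l in ['comb_mid','comb_tab','tin_mid']:
    for r in spot_point('wrist',l): print(' ',l,round(r['score'],2),W(c,r['position']),np.array(proj(c,W(c,r['position']))))
E
```

```text
time: 3.3
tool_pos: [568.0, 183.0, 238.3]
tcp_rot: [3.139, -0.009, 0.476]
contact_force: [0.4, -0.1, 0.3]
grip_width: 50.0
[569.57623893 187.5788665  237.38203877] [ 3.14140903 -0.01164313  0.48241051]
  comb_mid 0.93 [573.0756772  165.31038463  34.20644096] [249.33489585 182.74089665]
  comb_mid 0.68 [385.31172502 244.3838945   41.91282141] [109.61446002  23.72668542]
  comb_tab 0.97 [387.60699673 248.7295897   61.78206048] [104.19874306  14.81143757]
  comb_tab 0.87 [572.39937062 167.4543906   48.20522119] [249.61625402 183.89771885]
  tin_mid 0.98 [661.39163287 200.80609275  26.48331465] [333.78940349 188.56488992]
```

View pics/w1.png

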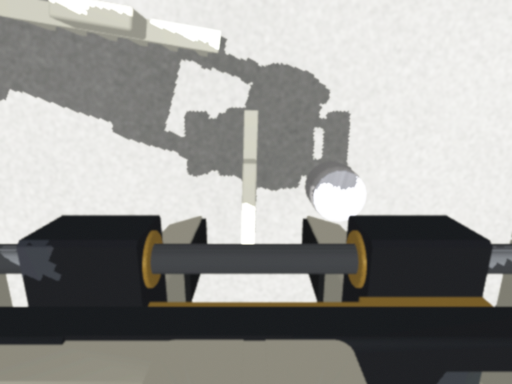

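```bash
python3 -m handwheel '{"translation":[[0.007,-0.04,-0.08],[0.007,-0.04,-0.12],[0.007,-0.04,-0.12],[0,0,-0.1],[0,0,-0.05],[0,0,0],[0,0,0],[0,0,0]],"twist":[-0.01,-0.01,0,0,0,0,0,0]}' && python3 - <<'E'
from h import *
c=snap('wrist','w2.png')
print(get_obs()['tool_pos'],get_obs()['tcp_rot'])
for l in ['comb_mid','comb_tab','tin_mid']:
    for r in spot_point('wrist',l): print(' ',l,round(r['score'],2),W(c,r['position']),np.array(proj(c,W(c,r['position']))))
E
```

```text
time: 4.5
tool_pos: [568.9, 156.9, 165.2]
tcp_rot: [3.138, -0.009, 0.429]
contact_force: [0.2, 0.1, -0.3]
grip_width: 50.2
[568.9660196  156.90336932 165.31878673] [ 3.13787267 -0.00876703  0.4286989 ]
  comb_mid 0.94 [572.64130257 164.24486926  32.30981189] [260.54239536 176.20629727]
  comb_tab 0.55 [570.20940246 170.69670046  49.42704694] [261.75729034 172.56025003]
  tin_mid 0.78 [663.60693148 198.22212687  24.73813293] [369.31576683 181.64639843]
```

View pics/w2.png

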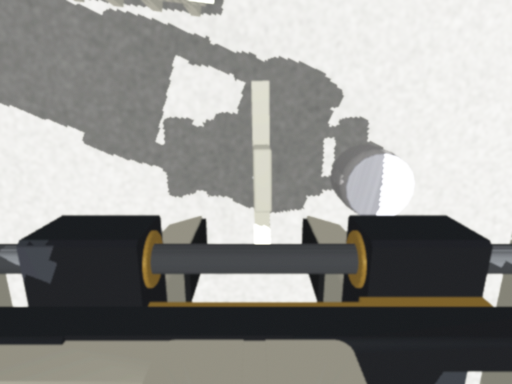

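```bash
python3 - <<'E'
from h import *
i=cv2.imread('pics/w2.png'); cv2.imwrite('pics/c4.png',cv2.resize(i[70:255,200:320],None,fx=3.2*1,fy=3.2,interpolation=2))
c=capture('wrist')
d=np.array([np.cos(np.radians(115.5)),np.sin(np.radians(115.5))])
p=ray(c,260.5,81,34)[:2]; print(p,p-75*d)
q=ray(c,262,148,64)[:2]; print(q,q-25*d)
q=ray(c,262,226,64)[:2]; print(q)
l=[ray(c,u,v,z) for u,v,z in [(251.5,81,34),(252,144,34),(270,81,34),(271,144,34)]]
for a,b in((0,1),(2,3)):
  e=l[a]-l[b]; print(np.degrees(np.arctan2(e[1],e[0])))
E
```

```text
[539.80923735 234.53634764] [572.09756961 166.84245131]
[560.62517353 190.23669452] [571.38795095 167.67206242]
[586.52005252 134.41732234]
114.8879336304054
116.20621265578934
```

View pics/c4.png

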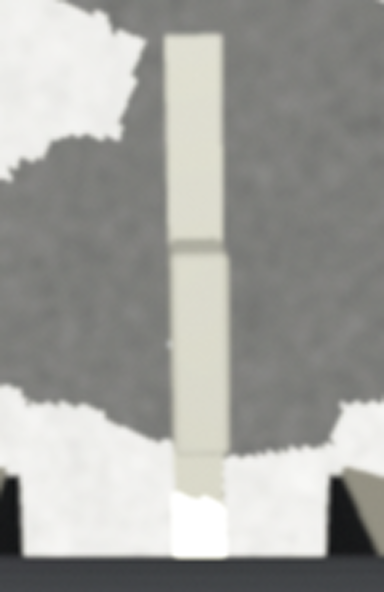

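```bash
python3 -m handwheel '{"translation":[[0.01,0.04,-0.05],[0.01,0.035,-0.1],[0,0,-0.1],[0,0,-0.1],[0,0,-0.1],[0,0,-0.06],[0,0,0],[0,0,0]],"twist":[0.006,0.004,0,0,0,0,0,0]}' && python3 - <<'E'
from h import *
c=snap('wrist','w3.png')
print(get_obs()['tool_pos'],get_obs()['tcp_rot'])
E
```

```text
time: 5.75
tool_pos: [571.0, 168.8, 81.4]
tcp_rot: [3.139, -0.005, 0.446]
contact_force: [0.2, 0.2, 0.3]
grip_width: 49.8
[571.00244161 168.78320027  81.43022804] [ 3.1388998  -0.00528957  0.44555531]
```

View pics/w3.png

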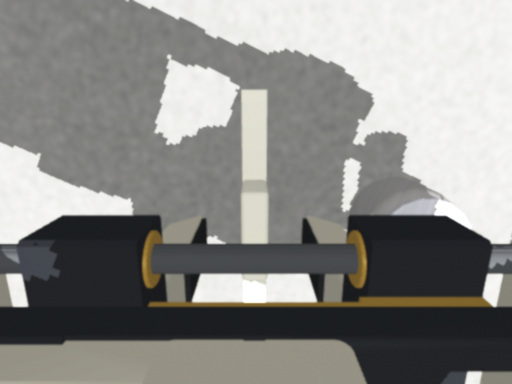

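The strip is vertical at column 254, midway between the fingers, so I'm descending and gripping.

```bash
python3 -m handwheel '{"translation":[[0.003,-0.004,-0.05],[0,0,-0.06],[0,0,-0.05],[0,0,-0.016],[0,0,0],[0,0,0],[0,0,0],[0,0,0]],"twist":[0,0,0,0,0,0,0,0]}' && python3 -m handwheel '{"translation":[[0,0,0],[0,0,0],[0,0,0],[0,0,0],[0,0,0],[0,0,0],[0,0,0],[0,0,0]],"twist":[0,0,0,0,0,0,0,0]}' 255
```

```text
time: 6.8
tool_pos: [572.2, 168.2, 54.4]
tcp_rot: [3.138, -0.008, 0.446]
contact_force: [0.2, -0.5, 0.1]
grip_width: 50.1
time: 7.8
tool_pos: [572.3, 168.3, 54.6]
tcp_rot: [3.138, -0.008, 0.446]
contact_force: [-0.2, 0.3, -0.1]
grip_width: 14.0
```

```bash
python3 -m handwheel '{"translation":[[0,0,0.05],[0,0,0.1],[0,0,0.15],[0,0,0.15],[0,0,0.15],[0,0,0.1],[0,0,0],[0,0,0]],"twist":[0,0,0,0,0,0,0,0]}' && python3 - <<'E'
from h import *
c=snap('wrist','w4.png')
print(get_obs()['tool_pos'],get_obs()['tcp_rot'],get_obs()['contact_force'])
for l in ['comb_mid','comb_tab']:
    for r in spot_point('wrist',l): print(' ',l,round(r['score'],2),W(c,r['position']),np.array(proj(c,W(c,r['position']))))
c=snap('scene','s4.png')
for l in ['comb_mid','comb_tab']:
    for r in spot_point('scene',l): print(' ',l,round(r['score'],2),W(c,r['position']),np.array(proj(c,W(c,r['position']))))
E
```

```text
time: 8.8
tool_pos: [571.7, 168.2, 167.1]
tcp_rot: [3.138, -0.009, 0.446]
contact_force: [0.4, -0.2, -1.1]
grip_width: 14.0
[571.74770384 168.18843791 167.02045383] [ 3.13773803 -0.00930015  0.44554433] [ 0.26039011 -0.6293967  -1.57166462]
  comb_tab 0.62 [572.58875385 169.13006313 162.11792072] [256.9571542  245.53169063]
  comb_mid 0.91 [570.94809237 171.22088447 143.95212955] [337.4325323  157.35246394]
  comb_mid 0.74 [751.13869388  40.838656    45.6456108 ] [294.5920848  285.99382984]
  comb_mid 0.67 [386.72292461 252.45495345  37.8366566 ] [337.23469256 140.54667702]
  comb_tab 0.84 [570.48794813 169.54319493 162.18598886] [337.49793052 149.08269325]
  comb_tab 0.7 [382.01917597 245.50952146  66.24168649] [334.81056919 129.29602183]
```

View pics/w4.png

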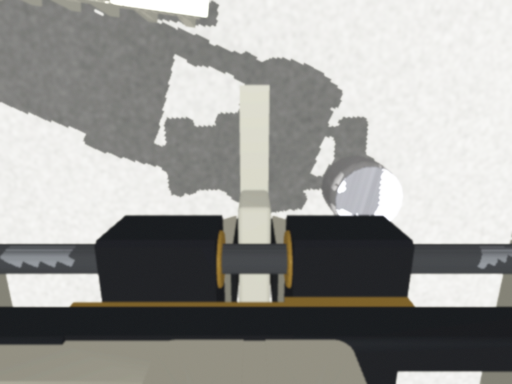

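View pics/s4.png

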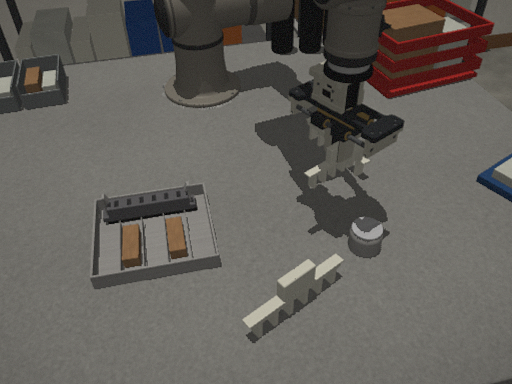

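```bash
python3 - <<'E'
from h import *
c=capture('wrist');y=0.4455+np.pi/2; d=np.array([np.cos(y),np.sin(y)])
p=ray(c,254.5,85,146.4)[:2]; o=get_obs()['tool_pos'][:2]; print((p-o)@d-75,(p-o)@np.array([d[1],-d[0]]))
p=ray(c,255.5,205,176.4)[:2]; print((p-o)@d-25,(p-o)@np.array([d[1],-d[0]]))
E
python3 -m handwheel '{"translation":[[-0.04,-0.14,0],[-0.08,-0.28,0],[-0.09,-0.32,0],[-0.09,-0.32,0],[-0.09,-0.32,0],[-0.09,-0.32,0],[-0.08,-0.28,0],[-0.05,-0.2,0]],"twist":[-0.02,-0.04,-0.045,-0.045,-0.045,-0.045,-0.04,-0.02]}'
```

```text
-0.9166237401663295 0.15968774567158828
0.37475452377010754 0.26781203596303843
time: 10.15
tool_pos: [472.0, -172.5, 166.5]
tcp_rot: [3.135, -0.008, -0.047]
contact_force: [-0.4, 0.3, -0.6]
grip_width: 13.9
```

```bash
python3 -m handwheel '{"translation":[[0.03,0,-0.05],[0.01,0,-0.05],[0,0,-0.05],[0,0,0],[0,0,0],[0,0,0],[0,0,0],[0,0,0]],"twist":[0.01,0.005,0,0,0,0,0,0]}'; python3 - <<'E'
from h import *
np.set_printoptions(precision=1,suppress=True)
for n in ['wrist','scene','side']:
  c=snap(n,n[0]+'5.png')
  if n=='wrist': import pickle; pickle.dump(c,open('w5.pkl','wb'))
  else: pickle.dump(c,open(n+'.pkl','wb'))
  for l in ['comb_mid','tray','rail_top']:
    for r in spot_point(n,l): print(n,' ',l,round(r['score'],2),W(c,r['position']),np.array(proj(c,W(c,r['position']))))
print(get_obs()['tool_pos'],get_obs()['tcp_rot'],get_obs()['contact_force'])
i=cv2.imread('pics/s5.png');cv2.imwrite('pics/c5.png',cv2.resize(i[130:285,80:225],None,fx=3.8,fy=3.8,interpolation=2))
i=cv2.imread('pics/s5.png')
E
```

```text
time: 11.15
tool_pos: [476.7, -172.7, 142.7]
tcp_rot: [3.135, -0.008, -0.025]
contact_force: [-0.1, -0.4, -0.8]
grip_width: 14.0
wrist   tray 0.81 [ 542.3 -171.4   -4.2] [324.9 174.8]
scene   comb_mid 0.78 [755.4  41.9  45.8] [296.  287.9]
scene   comb_mid 0.7 [ 474.6 -167.4  121. ] [144.2 164.8]
scene   comb_mid 0.69 [663.5 204.2  23.5] [366.1 237.3]
scene   comb_mid 0.59 [389.6 253.1  40. ] [338.  140.5]
scene   tray 0.98 [ 539.2 -176.7   -3.9] [152.8 236.7]
scene   rail_top 0.82 [ 478.6 -172.2   39.9] [149.2 198.9]
side   comb_mid 0.94 [391.2 248.7  47.8] [252.8 327. ]
side   comb_mid 0.82 [755.4  37.9  40.7] [189.7 185.3]
side   comb_mid 0.56 [ 477.6 -172.2  119.1] [350.9 157.5]
side   tray 0.63 [ 544.7 -174.5    2.4] [319.7 192.4]
side   rail_top 0.83 [ 476.9 -171.1   45.2] [346.7 187.6]
[ 476.6 -172.7  142.5] [ 3.1 -0.  -0. ] [ 0.   0.1 -1.8]
```

View pics/w5.png

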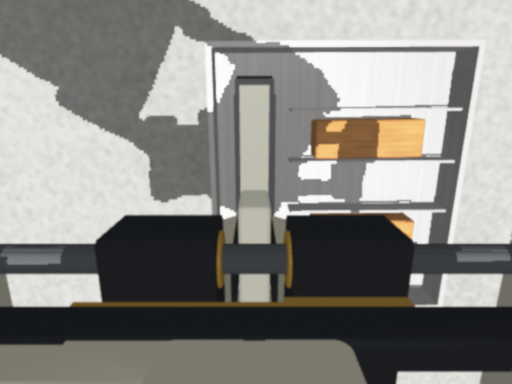

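View pics/s5.png

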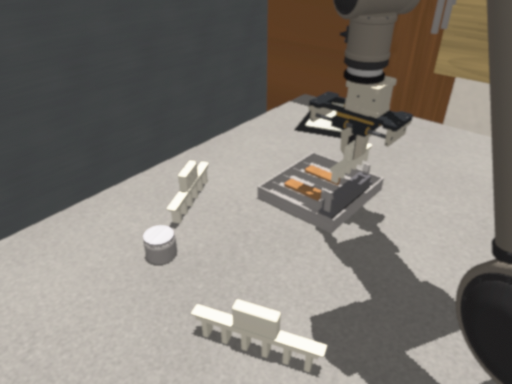

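```bash
python3 - <<'E'
import cv2
i=cv2.imread('pics/w5.png');cv2.imwrite('pics/c6.png',cv2.resize(i[30:215,195:300],None,fx=3.2,fy=3.2,interpolation=2))
i=cv2.imread('pics/w5.png');cv2.imwrite('pics/c7.png',cv2.resize(i[30:310,195:490],None,fx=2.1,fy=2.1,interpolation=2))
E
```

```text
(no output)
```

View pics/c6.png

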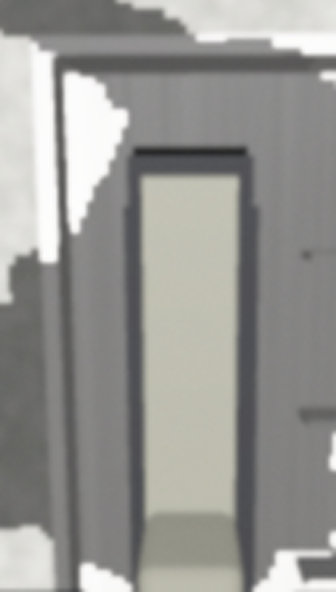

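View pics/c7.png

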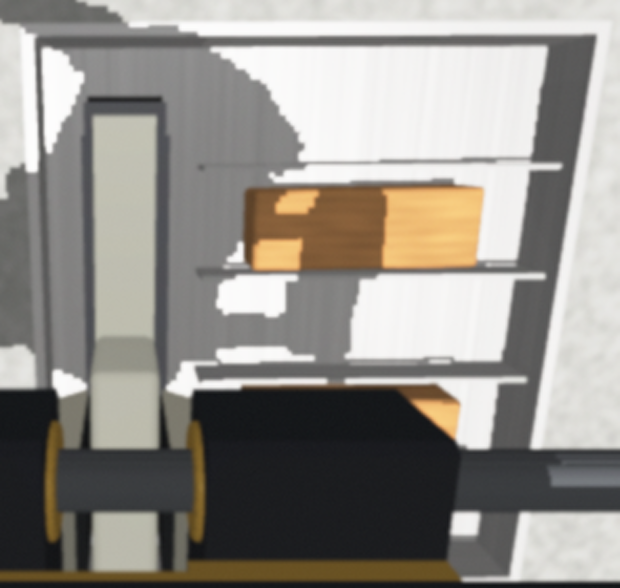

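```bash
python3 - <<'E'
from h import *
import pickle
np.set_printoptions(precision=1,suppress=True)
c=pickle.load(open('w5.pkl','rb'))
f=lambda x,y,s,z:ray(c,(x+.5)/s-.5+195,(y+.5)/s-.5+30,z)[:2]
A=f(22,25,2.1,32);B=f(612,22,2.1,32);C=f(510,578,2.1,32);D=f(55,590,3.2,32)
print(A,B,C,D,np.linalg.norm(A-B))
an=lambda v:np.degrees(np.arctan2(v[1],v[0]))
print(an(B-A),an(B-C),an(A-D))
a=np.radians(-1.2); X=np.array([np.cos(a),np.sin(a)]);Y=np.array([-X[1],X[0]])
print('rail nominal',(A+B)/2-110*Y-65*X)
# rail edges top z=42
L=f(127,300,3.2,42);R=f(256,300,3.2,42);print('rail',L,R,(L+R)/2,np.linalg.norm(R-L))
L=f(124,250,3.2,42);R=f(258,250,3.2,42);print('rail',L,R,(L+R)/2)
o=np.array([476.7,-172.7])
for v,z in((181,121.7),):
  l=f(142,v,3.2,z);r=f(240,v,3.2,z);print('strip end',l,r,an(r-l),(l+r)/2-75*np.array([.025,1]))
print('strip ang',an(f(191,185,3.2,121.7)-f(191.5,500,3.2,121.7)))
s=pickle.load(open('scene.pkl','rb'))
E
```

```text
[446.2 -64.2] [645.6 -68. ] [ 637.4 -283.7] [ 443.2 -193.2] 199.507752282555
-1.1056711572721005 87.81257433945852 88.70274808775709
rail nominal [ 478.6 -174.7]
rail [ 465.  -120.9] [ 494.1 -121.6] [ 479.5 -121.3] 29.14509302872517
rail [ 464.7 -109.9] [ 494.6 -110.7] [ 479.7 -110.3]
strip end [472.2 -99. ] [486.4 -99.3] -1.4253061661268853 [ 477.4 -174.1]
strip ang 88.66668284010014
```

```bash
python3 -m handwheel '{"translation":[[0.012,-0.024,-0.06],[0,0,-0.08],[0,0,-0.07],[0,0,-0.035],[0,0,0],[0,0,0],[0,0,0],[0,0,0]],"twist":[0.001,0,0,0,0,0,0,0]}'; python3 - <<'E'
from h import *
import pickle
np.set_printoptions(precision=3,suppress=True)
for n in ['scene','side','wrist']:
  c=snap(n,n+'6.png')
  pickle.dump(c,open(n+'6.pkl','wb'))
print(get_obs()['tool_pos'],get_obs()['tcp_rot'],get_obs()['contact_force'])
i=cv2.imread('pics/scene6.png');cv2.imwrite('pics/c8.png',cv2.resize(i[150:225,95:210],None,fx=6.5,fy=6.5,interpolation=2))
i=cv2.imread('pics/side6.png');cv2.imwrite('pics/c9.png',cv2.resize(i[130:230,290:390],None,fx=6,fy=6,interpolation=2))
E
```

```text
time: 12.75
tool_pos: [478.4, -176.5, 102.8]
tcp_rot: [3.136, -0.007, -0.023]
contact_force: [0.4, -0.2, -2.0]
grip_width: 13.6
[ 478.338 -176.458  102.734] [ 3.136 -0.007 -0.023] [-0.338  0.266 -0.719]
```

View pics/c8.png

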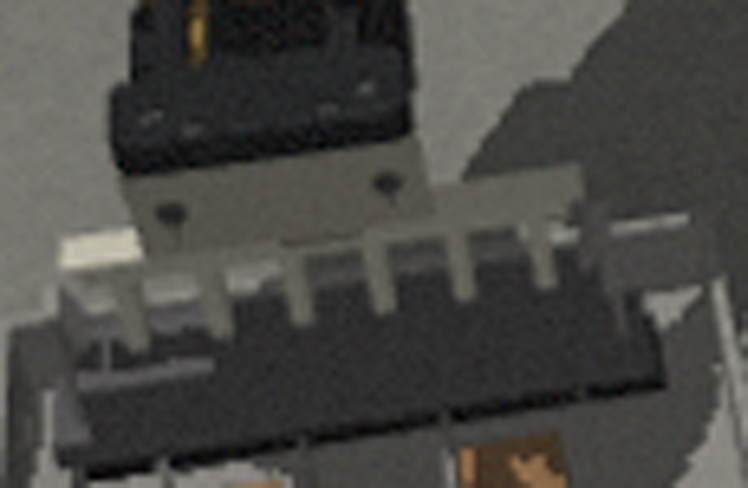

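View pics/c9.png

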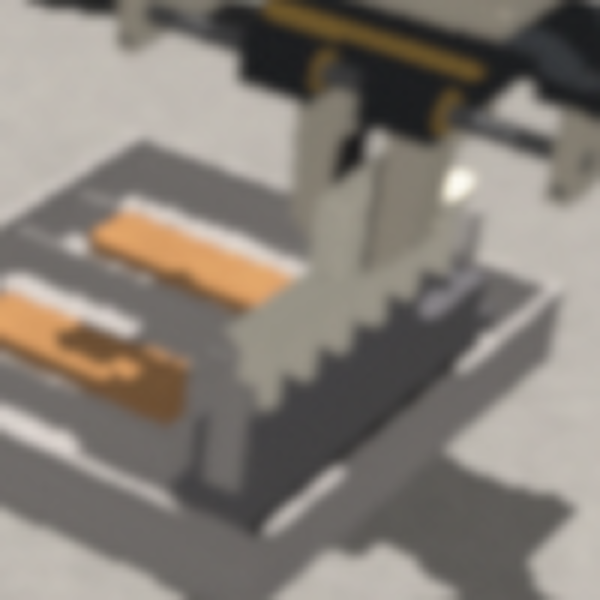

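```bash
python3 - <<'E'
from h import *
import pickle
np.set_printoptions(precision=1,suppress=True)
c=pickle.load(open('scene6.pkl','rb'))
S=np.array([ray(c,(x+.5)/6.5-.5+95,(y+.5)/6.5-.5+150,48.1)[:2] for x,y in[(135,350),(220,337),(301,325),(383,312),(465,300),(546,288)]])
print(S,S.mean(0))
# slot centroid measure
i=cv2.imread('pics/scene0.png');cv2.imwrite('pics/c10.png',cv2.resize(i[185:215,100:200],None,fx=8,fy=8,interpolation=2))
g=cv2.cvtColor(i,cv2.COLOR_BGR2GRAY)[185:215,100:200]; 
E
```

```text
[[ 484.6 -235.5]
 [ 485.2 -210.8]
 [ 485.9 -187.2]
 [ 486.3 -163. ]
 [ 487.1 -138.8]
 [ 487.8 -114.6]] [ 486.1 -175. ]
```

View pics/c10.png

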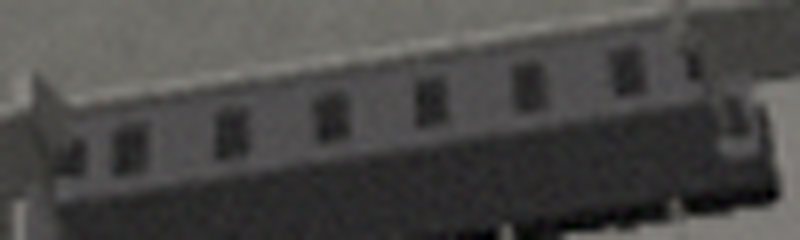

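```bash
python3 -m handwheel '{"translation":[[0,-0.005,-0.01],[0,0,-0.01],[0,0,-0.01],[0,0,-0.01],[0,0,-0.007],[0,0,0],[0,0,0],[0,0,0]],"twist":[0,0,0,0,0,0,0,0]}'
```

```text
time: 13.9
tool_pos: [478.3, -177.3, 95.1]
tcp_rot: [3.136, -0.006, -0.023]
contact_force: [0.9, 0.1, -1.5]
grip_width: 14.1
```

```bash
python3 -m handwheel '{"translation":[[0,0,-0.008],[0,0,-0.008],[0,0,-0.008],[0,0,0],[0,0,0],[0,0,0],[0,0,0],[0,0,0]],"twist":[0,0,0,0,0,0,0,0]}'
```

```text
time: 14.9
tool_pos: [478.4, -177.3, 91.3]
tcp_rot: [3.136, -0.007, -0.023]
contact_force: [0.3, -0.3, -1.8]
grip_width: 13.8
```

```bash
python3 -m handwheel '{"translation":[[0,0,-0.01],[0,0,-0.01],[0,0,-0.01],[0,0,-0.01],[0,0,-0.01],[0,0,0],[0,0,0],[0,0,0]],"twist":[0,0,0,0,0,0,0,0]}'; python3 - <<'E'
from h import *
for n in ['scene','wrist']: c=snap(n,n+'7.png')
i=cv2.imread('pics/scene7.png');cv2.imwrite('pics/c11.png',cv2.resize(i[150:225,95:210],None,fx=6.5,fy=6.5,interpolation=2))
E
```

```text
time: 15.9
tool_pos: [478.4, -177.3, 83.3]
tcp_rot: [3.136, -0.007, -0.023]
contact_force: [0.8, -0.5, -1.0]
grip_width: 14.2
```

View pics/c11.png

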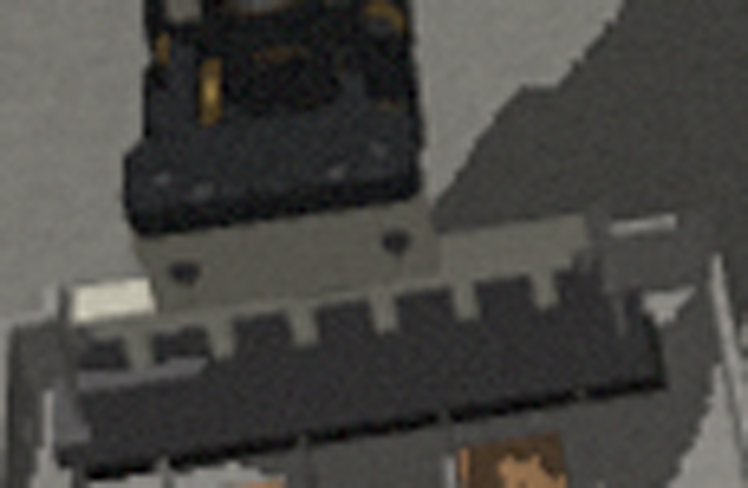

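View pics/wrist7.png

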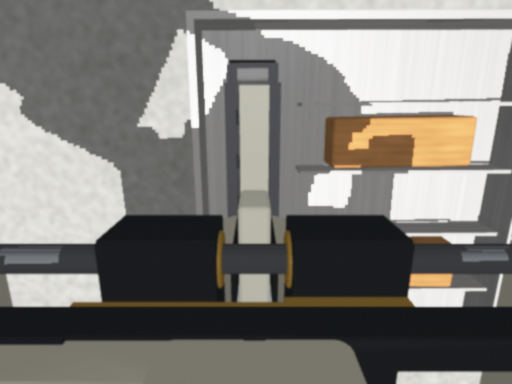

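All six teeth are in the slots, with the tips hidden in the rail top (c11, row ~340), and there is no upward force. I'm pressing on.

```bash
python3 -m handwheel '{"translation":[[0,0,-0.01],[0,0,-0.01],[0,0,-0.01],[0,0,-0.01],[0,0,-0.01],[0,0,0],[0,0,0],[0,0,0]],"twist":[0,0,0,0,0,0,0,0]}'
```

```text
time: 17.0
tool_pos: [479.3, -178.0, 77.7]
tcp_rot: [3.134, -0.01, -0.023]
contact_force: [-1.2, -0.4, 4.4]
grip_width: 13.7
```

```bash
python3 -m handwheel '{"translation":[[0,0,-0.01],[0,0,-0.01],[0,0,-0.01],[0,0,-0.01],[0,0,0],[0,0,0],[0,0,0],[0,0,0]],"twist":[0,0,0,0,0,0,0,0]}'
```

```text
time: 18.0
tool_pos: [479.5, -178.2, 75.0]
tcp_rot: [3.132, -0.012, -0.021]
contact_force: [-0.6, 0.5, 6.8]
grip_width: 13.4
```

```bash
python3 -m handwheel '{"translation":[[-0.002,0.002,-0.01],[0,0,-0.01],[0,0,-0.01],[0,0,0],[0,0,0],[0,0,0],[0,0,0],[0,0,0]],"twist":[0,0,0,0,0,0,0,0]}'
```

```text
time: 19.0
tool_pos: [479.4, -178.2, 74.5]
tcp_rot: [3.13, -0.014, -0.02]
contact_force: [-1.9, -0.1, 7.2]
grip_width: 13.7
```

```bash
python3 -m handwheel '{"translation":[[-0.002,0.002,-0.015],[0,0,-0.015],[0,0,-0.015],[0,0,-0.015],[0,0,-0.015],[0,0,-0.015],[0,0,-0.015],[0,0,-0.015]],"twist":[0,0,0,0,0,0,0,0]}'
```

```text
time: 20.0
tool_pos: [479.3, -178.3, 63.0]
tcp_rot: [3.127, -0.017, -0.019]
contact_force: [-5.0, 1.1, 19.5]
grip_width: 13.9
```

```bash
python3 -m handwheel '{"translation":[[-0.002,0.002,-0.015],[0,0,-0.015],[0,0,-0.015],[0,0,-0.015],[0,0,-0.015],[0,0,-0.015],[0,0,-0.015],[0,0,-0.015]],"twist":[0,0,0,0,0,0,0,0]}'; python3 - <<'E'
from h import *
for n in ['scene','wrist']: c=snap(n,n+'8.png')
i=cv2.imread('pics/scene8.png');cv2.imwrite('pics/c12.png',cv2.resize(i[150:225,95:210],None,fx=6.5,fy=6.5,interpolation=2))
print(get_obs()['contact_force'],get_obs()['tool_pos'])
E
```

```text
time: 21.0
tool_pos: [479.1, -178.4, 61.7]
tcp_rot: [3.122, -0.023, -0.018]
contact_force: [-7.4, 2.4, 27.8]
grip_width: 13.8
[-7.9136951   2.043927   27.94123278] [ 479.14985151 -178.41697191   61.71758399]
```

View pics/c12.png

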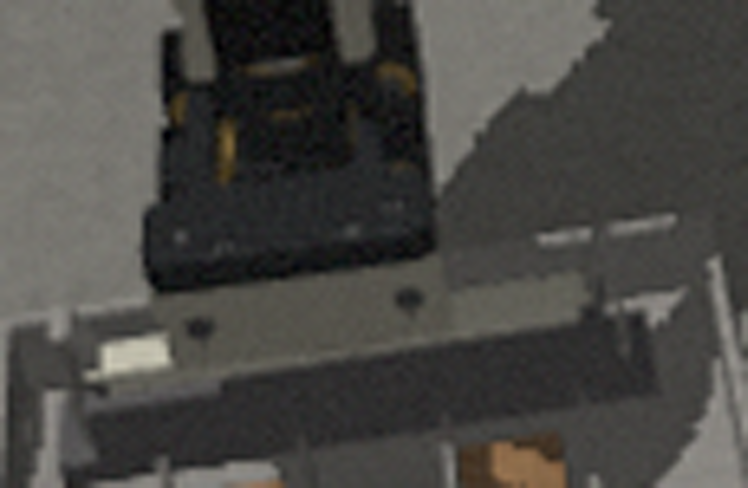

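View pics/wrist8.png

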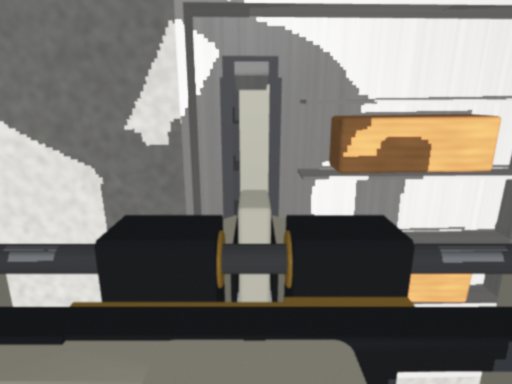

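```bash
python3 -m handwheel '{"translation":[[0,0,0],[0,0,0],[0,0,0],[0,0,0.005],[0,0,0.005],[0,0,0.005],[0,0,0],[0,0,0]],"twist":[0,0,0,0,0,0,0,0]}'
```

```text
time: 22.1
tool_pos: [478.8, -178.2, 69.0]
tcp_rot: [3.122, -0.025, -0.018]
contact_force: [-0.4, -1.1, 3.8]
grip_width: 13.5
```

```bash
python3 -m handwheel '{"translation":[[0,0,0.005],[0,0,0.005],[0,0,0.005],[0,0,0],[0,0,0],[0,0,0],[0,0,0],[0,0,0]],"twist":[0,0,0,0,0,0,0,0]}'
```

```text
time: 23.1
tool_pos: [478.7, -178.2, 70.5]
tcp_rot: [3.122, -0.024, -0.018]
contact_force: [-0.7, -0.5, 1.2]
grip_width: 14.2
```

```bash
python3 -m handwheel '{"translation":[[0,0,0.006],[0,0,0.006],[0,0,0.008],[0,0,0.008],[0,0,0.008],[0,0,0],[0,0,0],[0,0,0]],"twist":[0,0,0,0,0,0,0,0]}'
```

```text
time: 24.1
tool_pos: [478.4, -178.0, 71.4]
tcp_rot: [3.124, -0.021, -0.019]
contact_force: [2.1, -1.6, -6.6]
grip_width: 14.1
```

The clips hold: a gentle upward pull of 6.6 N moved the strip only 0.9 mm. I'm releasing and withdrawing.

```bash
python3 -m handwheel '{"translation":[[0,0,0],[0,0,0],[0,0,0],[0,0,0],[0,0,0],[0,0,0],[0,0,0],[0,0,0]],"twist":[0,0,0,0,0,0,0,0]}' 116 && python3 -m handwheel '{"translation":[[0,0,0.05],[0,0,0.1],[0,0,0.2],[0,0,0.2],[0,0,0.2],[0,0,0.1],[0,0,0],[0,0,0]],"twist":[0,0,0,0,0,0,0,0]}'; python3 - <<'E'
from h import *
np.set_printoptions(precision=1,suppress=True)
for n in ['scene','side','wrist']:
  c=snap(n,n+'9.png')
  for l in ['comb_mid','comb_tab','rail_top']:
    for r in spot_point(n,l): print(n,' ',l,round(r['score'],2),W(c,r['position']),np.array(proj(c,W(c,r['position']))))
i=cv2.imread('pics/scene9.png');cv2.imwrite('pics/c13.png',cv2.resize(i[165:225,95:210],None,fx=6.5,fy=6.5,interpolation=2))
E
```

```text
time: 25.1
tool_pos: [478.6, -177.8, 73.3]
tcp_rot: [3.123, -0.023, -0.018]
contact_force: [0.2, -0.2, 0.2]
grip_width: 50.0
time: 26.1
tool_pos: [477.9, -177.4, 207.1]
tcp_rot: [3.123, -0.023, -0.018]
contact_force: [0.0, 0.9, -0.3]
grip_width: 50.0
scene   comb_mid 0.89 [749.4  40.   42. ] [293.7 286.6]
scene   comb_mid 0.83 [ 477.1 -173.8   50.5] [147.4 194.5]
scene   comb_mid 0.43 [ 477.8 -172.4   52.5] [148.  193.8]
scene   comb_tab 0.71 [ 474.4 -174.8   66. ] [145.4 187.7]
scene   comb_tab 0.7 [752.9  43.3  65.6] [296.9 278.8]
scene   comb_tab 0.67 [383.2 247.3  65.2] [335.7 129.8]
scene   rail_top 0.74 [ 478.3 -172.6   38.8] [149.  199.2]
scene   rail_top 0.58 [ 540.1 -175.1   -4.1] [153.7 237. ]
side   comb_mid 0.81 [ 479.6 -176.8   50.7] [347.2 183.9]
side   comb_mid 0.81 [385.9 250.4  48.1] [254.9 329.5]
side   comb_mid 0.71 [751.3  38.4  42.1] [190.7 185.5]
side   comb_mid 0.62 [ 481.  -173.    56.4] [346.1 182.2]
side   comb_tab 0.93 [385.5 245.9  66.1] [257.1 319.4]
side   comb_tab 0.89 [756.8  46.9  67.4] [185.  176.5]
side   comb_tab 0.8 [ 478.7 -178.5   67.6] [348.9 177.2]
side   rail_top 0.75 [ 477.2 -170.5   42.2] [346.3 188.8]
wrist   comb_mid 0.56 [ 483.2 -180.4   51.7] [255.3 176.7]
wrist   comb_tab 0.83 [ 479.6 -178.    66.1] [251.6 178. ]
wrist   rail_top 0.8 [ 476.8 -174.8   45.1] [248.3 169.5]
```

View pics/c13.png

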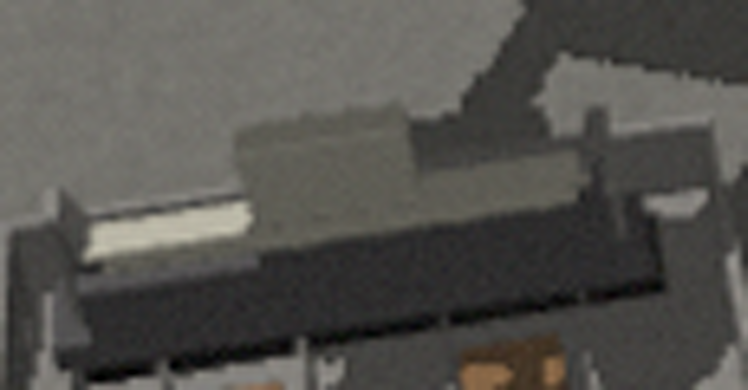

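View pics/wrist9.png

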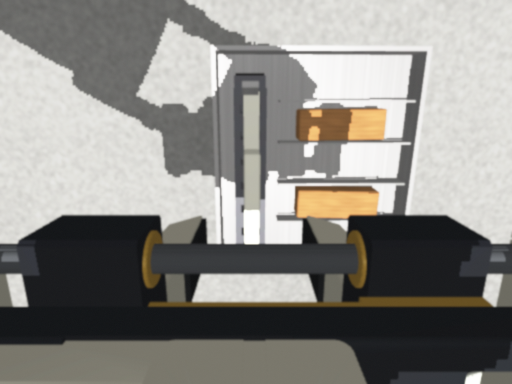

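```bash
python3 - <<'E'
from h import *
c=capture('scene'); i=cv2.imread('pics/scene9.png')[165:225,95:210]; i=cv2.resize(i,None,fx=6.5,fy=6.5,interpolation=2)
a=-0.023;R=np.array([[np.cos(a),-np.sin(a)],[np.sin(a),np.cos(a)]])
def P(x,y,z,oy=2):
    w=R@[x,y]+[478.4,-177.5+oy]; u,v=proj(c,[*w,z]); return (int((u-95+.5)*6.5),int((v-165+.5)*6.5))
for C,col in((48,(0,255,0)),(51,(0,0,255))):
  for z0,z1,l in((-6,2,70),(2,32,25)):
    for x in(-7,7):
      cv2.polylines(i,[np.array([P(x,-l,C+z0),P(x,l,C+z0),P(x,l,C+z1),P(x,-l,C+z1)])],True,col,1)
cv2.imwrite('pics/c14.png',i); o=get_obs(); print(o['time'],o['contact_force'])
E
```

```text
26.75 [0.28614473 0.22650577 0.61468971]
```

View pics/c14.png

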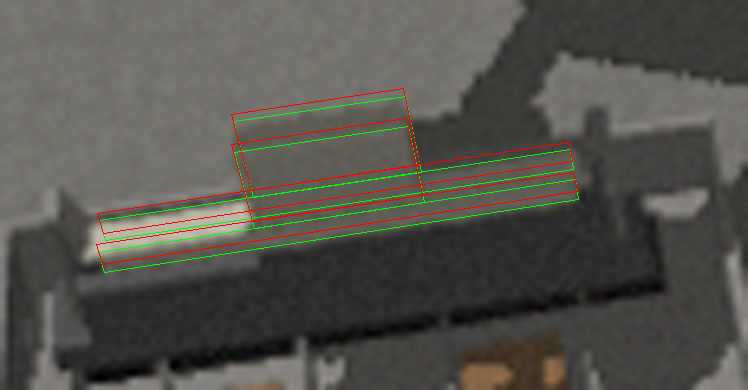

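```bash
python3 -c "
from plant import *
print(close_job())"
```

```text
the job is handed in; nothing more can be done
None
```

I fitted the smallest of the three strips into the slotted rail, snapped it under both clips, let go of it, and handed the job in at about 27 s. No verdict came back.

- **Entry:** I found the slots from the camera images. The teeth went in on the first try with no measurable upward force, and a picture at about 13 mm depth showed all six in their slots.
- **Pressing:** The wrist force peaked at about 28 N upward, as the strip and rail came to the bottom of their travel. I only read the force once per move, so I never saw the 4 N drop when the clips snapped.
- **Clip check:** Instead I pulled up gently. About 6.6 N moved the strip only 0.9 mm, so the clips hold it.
- **Final position:** The released strip lies flat along the rail. In x it is within about 1 mm of the rail's middle. Along y it is about 5 mm from the nominal middle, within the 12 mm allowed, which fits the rail's unknown offset.
- **Disagreement on height:** Drawing the expected home position over the picture matched it, or placed the strip slightly lower. The trained networks put its centre at 50 to 52 mm instead of 48 mm, with up to 56 mm in a weaker reading. Most of that is within their 4 mm accuracy.
- **Other objects:** I did not touch the cartons or the tin, and the cartons looked in place in the last wrist picture. The gripper was clear, with no contact force at the end.

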